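# Close up a bench photometer and start the reading

### The arm

A 6-joint arm with a two-finger parallel gripper is mounted at the origin on the work surface. World frame = base frame: x ahead of the robot, y to its left, z up, the work surface at z = 0. Lengths are in m, angles in rad, forces in N, time in s.
With the tool pointing down it reaches from about 0.3 to 0.875 m from the base axis. Payload 6.4 kg.
Tool frame: the origin (TCP) lies midway between the tips of the shut fingers; the grasp point (between the pads) lies ctrl.grip_depth behind it (ctrl.grip_depth is the distance from the TCP to the grasp point, in m); x points along the fingers, y is the direction in which the jaws open and shut, and the axes are right-handed (so a half turn about x gives the same grasp; the last joint's range is limited). The gripper opens to 85 mm and grips with 20 to 120 N. Pads are 22 mm wide; open, the fingers measure 114 mm over their backs; the gripper's body (76 mm by 85 mm) begins 54 mm behind the grasp point. The pads swing forward as they close: fully open they stand 13 mm farther back than shut.
Start: joints at [-1.327, 0.181, 1.607, -0, 1.354, -0.206], TCP at [0.25, -0.518, 0.231] pointing down, gripper open.
Joint ranges: [-2.99, 2.99], [-0.89, 2.07], [0.3, 2.58], [-1.14, 4.28], [0, 2.63], [-3.12, 3.12]. Speed limits (rad/s): [2.57, 2.57, 3.01, 3.14, 3.14, 3.14].

### API

Orientations are given as a unit quaternion [w, x, y, z].
In Python, from bench import ctrl gives the robot as it stands.
- The arm moves only by the tool carry_out, never from a script. Its argument "motion" is one flat list of numbers, 7 for each row, row after row: the turn, a rotation vector about the tool's x, y, z in degrees, then the shift along the tool's x, y, z in m, then the gripper's target within -1 to 1 (shut at 1, half-way at 0, fully open at -1). A call has 1 to 10 rows; each row shifts and turns the pose as measured when the row begins, along the tool's axes as they then stand; what a row does not reach is not made up. A row lasts 1/10 s, in which the tool goes at most 50 mm and 8.59 degrees, less where a joint would pass 70% of its speed; a pose out of reach is approached as far as the arm can. A call with a gripper value outside its range is refused whole. The fingers move at their own pace and stop on an object; the grip force is fixed at half the most. Time passes only in rows, so rows that do not move let the fingers close. It gives the time, the measured TCP pose, the force and the opening at its end, in the units of the state.
- ctrl.get_obs(): the state, without advancing time (a new reading comes with each control period).
- ctrl.camera(name): name is "side" or "top"; returns the picture (400x640x3 uint8, blue, green, red); there is no depth.
- ctrl.camera_params(name): a dict with "mtx" (3x3 intrinsics, pixels), "pose" (4x4, takes a point from camera to world coordinates). Camera axes: x right, y down, z forward; pixel columns grow to the right and rows downward; lengths in m; the calibration is good to about 2 mm. A picture is of the moment at which its call begins. camera_params takes no time and is no camera call.
- ctrl.hand_in(): hands the job in, once; it reports no verdict.
Trained networks look in the newest picture that a camera, given by its name, has taken for a name from the list of things; names that differ only in an ending like _2 or _b are one class to them, and where a whole thing is asked for, a point or a joint stands for the part that bears it (a point fixed in the world has none). Each returns a list of dicts, best first, with "conf" (0 to 1); they miss things now and then, are a little off and sometimes report something else, mostly with a low value. They report only what shows in the picture. A call takes as long as a camera call.
- ctrl.boxes_of(camera, thing): "point" ([x, y, z] in m, in the coordinates of the camera as it stood for that picture, good to about 4 mm: the middle of the surface that is visible of it).
- ctrl.trace(camera, thing): "pixels" (400x640 bool, what is visible of it).
- ctrl.landmark_of(camera, thing): "point" ([x, y, z] in m, in the coordinates of the camera as it stood for that picture, good to about 4 mm: a listed point, or the origin of a listed thing).
The state is a dict: "time_s": time; "q": joint angles; "dq": joint speeds; "joint_efforts": joint torques, N m; "eef_pos": TCP position; "eef_rot": TCP orientation; "wrist_force": force on the tool from outside, world axes, zero at the start; "torque": the same for the moment, N m; "opening": opening from 0.0 (shut) to 1.0 (fully open).
Only numpy, scipy, OpenCV 4.12 (cv2) and the standard library are available. Lean on these libraries where they do the work, as an engineer would, in place of code of your own. Each camera call takes 0.05 s, during which the arm holds its last target. There are 200 camera calls.

### The job

A capped vial of water is waiting in the photometer's open sample carriage. With the fingertips only, push the carriage fully home into the instrument, then push the raised cover over until it lies flat shut on top, then press the round key (not the square one) all the way down and let it come up again, and move clear. Do not pick anything up, and leave the vial in its seat and the other things on the bench and on the instrument where they stand.

Things in the scene. Friction and masses are not known exactly. Their poses are not given: they have to be found in the camera images.
- photometer: Fixed white and grey bench photometer, 180 (its x) x 240 (y) x 95 mm high; origin under its centre on the bench; x from its front (roughly facing the robot) to its back, y to its left, z up. Right part: open-topped bay 88 mm wide, middle at y = -64 mm, roofed only over its first 25 mm. Left part (y -20 to 120 mm): level deck at 95 mm with a display and two keys near the front.
- carriage (a joint): How far the sample carriage stands out of the bay, m: 0 fully home, at a firm stop; starts between 0.05 and 0.08; can go to 0.10. It slides along the photometer's x axis (pushing towards +x shuts it); about 1.5 N of friction; stays where it is left.
- carriage_front (a point): Centre of the carriage's plain upright grey front plate, on the face that looks along the photometer's -x; the plate is 84 mm wide (y) and 78 mm high (from 14 to 92 mm above the bench), 20 mm thick. It has no handle. When home this face stands 25 mm proud of the photometer's front face.
- carriage_seat (a point): Centre of the floor of the round seat in the carriage (27 mm across, 32 mm deep) in which the vial stands; 25 mm above the bench.
- vial: Glass sample vial with black cap, 25 mm diameter, 52 mm high, standing in the carriage's seat with its upper 20 mm showing, so close a fit that it can only be drawn straight up; origin at the centre of its underside. To be left down in its seat.
- cover (a joint): Opening angle of the cover, rad: 0 lying flat shut over the bay, starts between 1.15 and 1.5 (standing almost upright along the right-hand side), at most 1.6. Stiff hinge: it stays at any angle; about 1 to 1.5 N on its free edge moves it. At 0 it meets a firm stop.
- cover_hinge (a point): Middle of the cover's hinge line, which runs along the photometer's x axis at the top of its right-hand (-y) wall, 98.5 mm above the bench.
- cover_edge (a point): Middle of the cover's free edge. The cover is a plain grey plate 145 mm long (along the hinge), 100 mm from hinge to free edge and 5 mm thick, without a handle; raised, it is pushed over towards the photometer's +y and then down.
- key_round (a joint): How far the round key is pressed, m: 0 up, 0.005 fully down; spring return, about 4 N at the bottom.
- key_round_top (a point): Centre of the top of the round key, a grey disc 28 mm in diameter, 115 mm above the bench, standing 8 mm proud of its black 42 mm square bezel. The round and square keys stand side by side 60 mm apart on the deck; which is left and which right varies.
- key_square (a joint): How far the square key is pressed, m (0 up). Must not be pressed.
- key_square_top (a point): Centre of the top of the square key, 26 x 26 mm, same grey plastic and height as the round key.
- spare_vial: Second vial like the first (25 mm diameter, 52 mm high), loose on the rear of the instrument's deck; origin under its centre. Leave alone.
- flask: Conical glass flask, 84 mm diameter, 120 mm high, on the bench to the left of the instrument; origin under its centre. Leave alone.
- cup_left: Clear plastic cup, 68 mm across the rim, 90 mm high, to the left front of the instrument; origin under its centre. Leave alone.
- cup_right: Clear plastic cup like the other, on the bench to the right of the instrument, on the cover's side; origin under its centre. Leave alone.
- cylinder: Glass measuring cylinder, 170 mm high, 34 mm diameter with a 68 mm foot, on the bench to the right of the instrument; origin under its centre. Leave alone.
- pen_meter: Pen-shaped red and black hand meter lying in front of the instrument's left part, 150 x 32 x 20 mm, long axis its x; origin under its middle. Leave alone.

How it is judged:
By the outcome, as a careful person would: the job done as asked, in the order asked, and still so for the second after the job is handed in, with the robot touching nothing.
It also fails if it takes over 51 s, if anything falls off the work surface, if the arm or the gripper's body presses on something with over 40 N, if the wrist force passes 120 N, or if a joint passes its speed limit or range.

## Working session

There is one attempt and no reset: what is moved stays moved. The work goes in short steps, Python scripts to look and compute and a tool call to move; the robot and the scene stay as the last step left them, time stands still between calls to the robot, and variables do not carry over. Pictures are saved under pics/ and viewed, about 8 in all and at most 12, crops included, and the job is handed in when it is done.

Besides the shell and the picture viewer there is one more tool, called as name(argument=value, ...), one argument or row to a line, values as JSON. carry_out: Moves the arm, as the interface text tells. Its arguments: {"type":"object","properties":{"motion":{"type":"array"}},"required":["motion"]}

```bash
mkdir -p pics
cat > h.py <<'E'
import numpy as np, cv2
from bench import ctrl
def W(cam,p):
    T=np.array(ctrl.camera_params(cam)["pose"]); return T[:3,:3]@np.array(p)+T[:3,3]
def px(cam,P):
    c=ctrl.camera_params(cam);T=np.linalg.inv(np.array(c["pose"]));q=T[:3,:3]@np.array(P)+T[:3,3];u=np.array(c["mtx"])@q;return u[:2]/u[2]
def lm(cam,names):
    for n in names:
        for r in ctrl.landmark_of(cam,n)[:1]: print(cam,n,np.round(W(cam,r["point"]),4),round(r["conf"],2))
E
python3 - <<'E'
from h import *
print(ctrl.get_obs()["eef_rot"],ctrl.get_obs()["eef_pos"],ctrl.grip_depth)
for c in("top","side"):
    cv2.imwrite(f"pics/{c}0.png",ctrl.camera(c))
    lm(c,["photometer","carriage_front","carriage_seat","vial","cover_hinge","cover_edge","key_round_top","key_square_top","spare_vial","cylinder","cup_right","cup_left","pen_meter","flask"])
E
```

```text
[-0.15707383 -0.68928783 -0.15830574  0.68931081] [ 0.24987769 -0.51725591  0.23038227] 0.0187
top photometer [ 0.6618  0.012  -0.002 ] 0.97
top carriage_front [ 0.4759 -0.0394  0.0555] 0.86
top carriage_seat [ 0.5788 -0.0478  0.0271] 0.76
top cover_hinge [ 0.6716 -0.1009  0.0987] 0.89
top cover_edge [ 0.6729 -0.0673  0.1978] 0.64
top key_round_top [0.6123 0.1058 0.1171] 0.68
top key_square_top [0.6099 0.0436 0.1168] 0.46
top spare_vial [0.7197 0.0402 0.1005] 0.68
top cylinder [ 6.527e-01 -2.656e-01 -1.000e-04] 0.93
top cup_right [ 5.177e-01 -2.716e-01 -1.000e-04] 0.71
top cup_left [0.5274 0.2462 0.0013] 0.9
top pen_meter [0.4575 0.1215 0.0013] 0.95
top flask [6.645e-01 2.221e-01 6.000e-04] 0.82
side photometer [0.6627 0.012  0.0007] 0.91
side carriage_front [ 0.4776 -0.0408  0.0537] 0.71
side carriage_seat [ 0.5805 -0.0454  0.0265] 0.98
side vial [0.5298 0.2459 0.0012] 0.66
side cover_hinge [ 0.6666 -0.1023  0.0961] 0.89
side cover_edge [ 0.6738 -0.0674  0.1942] 0.73
side key_round_top [0.6096 0.1047 0.1151] 0.41
side key_square_top [0.6068 0.0414 0.1155] 0.42
side spare_vial [0.7215 0.0402 0.097 ] 0.67
side cylinder [ 0.6455 -0.2696 -0.0034] 0.7
side cup_right [ 0.5151 -0.2704  0.0052] 0.94
side cup_left [0.5296 0.2443 0.0011] 0.55
side pen_meter [0.4552 0.1226 0.0011] 0.84
side flask [0.6678 0.2305 0.0012] 0.92
```

View pics/top0.png

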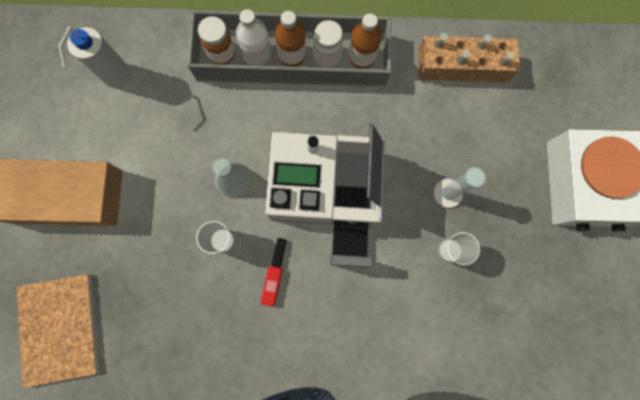

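View pics/side0.png

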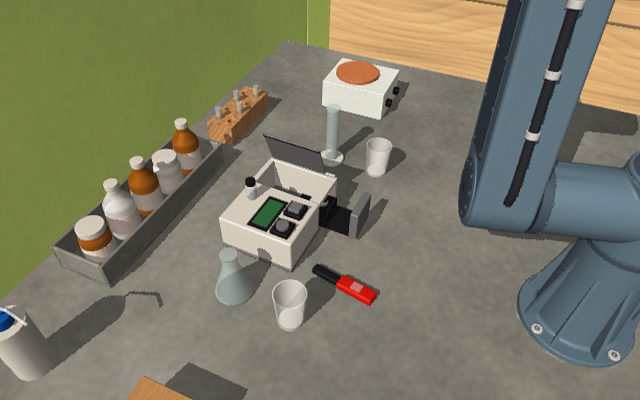

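The top view has the round key on the left at (281,198), the square key at (310,200), the carriage out at (351,245) and the cover upright at (376,165). Cameras and networks agree to within 5 mm. Next I'll work out the yaw and the moves in tool axes.

```bash
cat > plan.py <<'E'
from h import *
from scipy.spatial.transform import Rotation as R
from scipy.optimize import least_squares
def fit():
    A=[((0,0),(.6622,.012)),((None,-.064),(.4767,-.0400)),((None,-.064),(.5797,-.0466))]
    k=np.array([.0030,.0625])/.0625*.060
    def f(p):
        c,s=np.cos(p[2]),np.sin(p[2]);e=[]
        for (a,b),w in A:
            d=np.array(w)-p[:2];l=[c*d[0]+s*d[1],-s*d[0]+c*d[1]]
            e+=[l[1]-b]+([l[0]-a] if a is not None else [])
        return e+[c*k[0]+s*k[1]]
    return least_squares(f,[.66,.01,0]).x
P=fit()
def toW(x,y): c,s=np.cos(P[2]),np.sin(P[2]); return P[0]+c*x-s*y,P[1]+s*x+c*y
def toL(w):
    d=np.array(w[:2])-P[:2];c,s=np.cos(P[2]),np.sin(P[2]);return c*d[0]+s*d[1],-s*d[0]+c*d[1]
def tool():
    o=ctrl.get_obs();q=np.array(o["eef_rot"]);r=R.from_quat(q[[1,2,3,0]])
    return o,r
def status():
    o,r=tool();l=toL(o["eef_pos"]);print("t",o["time_s"],"local",np.round(l,4),"z",round(o["eef_pos"][2],4),"F",np.round(o["wrist_force"],1),"op",o["opening"])
    m=r.as_matrix();t=P[2]
    loc=np.array([[np.cos(t),np.sin(t),0],[-np.sin(t),np.cos(t),0],[0,0,1]])@m
    print("tool axes in photometer frame (cols)\n",np.round(loc,3))
    # desired: x down, y = +-photometer y
    for s in(1,-1):
        ex=np.array([0,0,-1.]);ey=s*np.array([-np.sin(t),np.cos(t),0]);D=R.from_matrix(np.c_[ex,ey,np.cross(ex,ey)])
        print("turn deg",s,np.round(np.degrees((r.inv()*D).as_rotvec()),2))
    return o,r
E
python3 - <<'E'
from plan import *
print("fit",P)
for n,w in dict(front=(.4767,-.04),seat=(.5797,-.0466),hinge=(.669,-.1016),edge=(.6733,-.0673),rnd=(.611,.1053),sq=(.6084,.0425),spare=(.7206,.0402),pen=(.456,.122),cupR=(.516,-.271),cyl=(.649,-.267)).items(): print(n,np.round(toL(w),4))
status()
E
```

```text
fit [ 0.66221988  0.01231921 -0.06218285]
front [-0.1819 -0.0637]
seat [-0.0787 -0.0639]
hinge [ 0.0138 -0.1133]
edge [ 0.016  -0.0788]
rnd [-0.0569  0.0896]
sq [-0.0556  0.0268]
spare [0.0565 0.0315]
pen [-0.2126  0.0967]
cupR [-0.1283 -0.2919]
cyl [ 0.0042 -0.2796]
t 1.5 local [-0.3785 -0.5547] z 0.2313 F [-0.3 -0.6  0.1] op 0.997060882805392
tool axes in photometer frame (cols)
 [[ 0.     0.49  -0.872]
 [ 0.    -0.872 -0.49 ]
 [-1.     0.    -0.   ]]
turn deg 1 [-150.67   -0.     -0.  ]
turn deg -1 [29.33 -0.    0.  ]
```

carry_out(
  motion=[7.33,0,0,0,-0.03,-0.03,1,7.33,0,0,0,-0.03,-0.03,1,7.33,0,0,0,-0.03,-0.03,1,7.33,0,0,0,-0.03,-0.03,1,0,0,0,0,-0.045,0,1,0,0,0,0,-0.045,0,1,0,0,0,0,-0.045,0,1],
)

```text
time_s: 2.2
eef_pos: [0.3487, -0.235, 0.2305]
eef_rot: [-0.032, 0.707, -0.034, -0.706]
wrist_force: [0.6, -0.2, 0.8]
opening: -0.001
```

```bash
python3 -c "from plan import *;status()"
```

```text
t 2.2 local [-0.2976 -0.2663] z 0.2305 F [ 0.6 -0.2  0.8] op -0.0007145198197775546
tool axes in photometer frame (cols)
 [[ 0.002 -0.03  -1.   ]
 [-0.002 -1.     0.03 ]
 [-1.     0.002 -0.002]]
turn deg 1 [ 1.7826e+02 -2.0000e-01  1.4000e-01]
turn deg -1 [-1.74 -0.09 -0.13]
```

carry_out(
  motion=[-1.7,0,0,0.025,-0.04,-0.01,1,0,0,0,0.025,-0.04,-0.01,1,0,0,0,0.025,-0.04,-0.01,1,0,0,0,0.025,-0.04,-0.01,1,0,0,0,0.025,-0.04,-0.01,1,0,0,0,0.04,0,-0.01,1,0,0,0,0,0,0,1],
)

```text
time_s: 2.9
eef_pos: [0.426, -0.0288, 0.0625]
eef_rot: [-0.016, 0.71, -0.023, -0.703]
wrist_force: [-1.3, -0.3, 0.3]
opening: -0.001
```

Run:
```python
from plan import *
status()
im=ctrl.camera("side");cv2.imwrite("pics/side1.png",cv2.resize(im[100:300,180:500],None,fx=2,fy=2))
```

```text
t 2.9 local [-0.2332 -0.0558] z 0.0625 F [-1.3 -0.3  0.3] op -0.0010682230649076622
tool axes in photometer frame (cols)
 [[ 0.01   0.007 -1.   ]
 [-0.009 -1.    -0.007]
 [-1.     0.009 -0.01 ]]
turn deg 1 [-179.6     0.78   -0.9 ]
turn deg -1 [ 0.39 -0.57 -0.5 ]
```

View pics/side1.png

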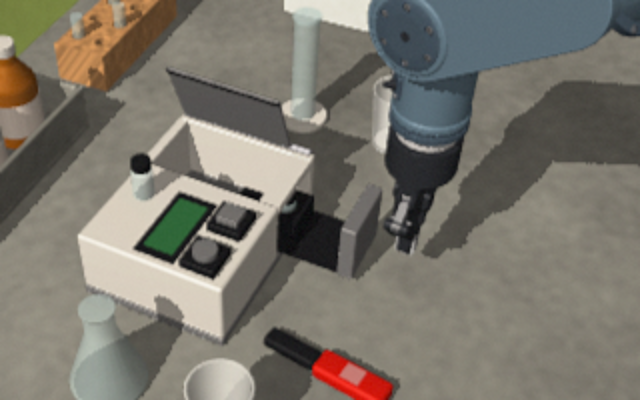

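Fingertips at about (405,245) are just in front of the grey plate at (360,230), and the path is clear. Pushing.

carry_out(
  motion=[0.4,-0.5,-0.5,0,0.008,-0.015,1,0,0,0,0,0,-0.012,1,0,0,0,0,0,-0.01,1,0,0,0,0,0,-0.01,1,0,0,0,0,0,-0.01,1,0,0,0,0,0,-0.01,1,0,0,0,0,0,-0.01,1,0,0,0,0,0,-0.01,1,0,0,0,0,0,-0.01,1],
)

```text
time_s: 3.85
eef_pos: [0.5301, -0.046, 0.0738]
eef_rot: [-0.023, 0.71, -0.024, -0.703]
wrist_force: [-2.8, 2.0, -0.2]
opening: 0.0
```

```bash
python3 -c "from plan import *;status()"
```

```text
t 3.85 local [-0.1283 -0.0664] z 0.0738 F [-2.8  2.  -0.2] op 0.00014751930173379014
tool axes in photometer frame (cols)
 [[ 0.01  -0.004 -1.   ]
 [-0.002 -1.     0.004]
 [-1.     0.002 -0.01 ]]
turn deg 1 [179.76  -0.2    0.91]
turn deg -1 [-0.24 -0.58 -0.12]
```

carry_out(
  motion=[0,0,0,0.003,0,-0.005,1,0,0,0,0.003,0,-0.004,1,0,0,0,0,0,-0.004,1],
)

```text
time_s: 4.15
eef_pos: [0.5324, -0.0447, 0.0661]
eef_rot: [0.022, -0.699, 0.022, 0.714]
wrist_force: [-20.4, -1.3, 14.0]
opening: 0.003
```

```bash
python3 -c "
from plan import *;status()"
```

```text
t 4.15 local [-0.126 -0.065] z 0.0661 F [-20.4  -1.3  14. ] op 0.002885928989991312
tool axes in photometer frame (cols)
 [[-0.022 -0.    -1.   ]
 [ 0.    -1.     0.   ]
 [-1.    -0.     0.022]]
turn deg 1 [179.97   0.    -1.94]
turn deg -1 [-0.02  1.23  0.  ]
```

The force rose to 20 N at local x = -0.126, exactly the predicted home position. Backing off, rising, and checking the carriage as I go.

carry_out(
  motion=[0,0,0,0,0,0.02,1,0,1.2,0,-0.02,0,0.02,1,0,0,0,-0.045,0.02,0,1,0,0,0,-0.04,0.03,0,1,0,0,0,-0.03,0.04,0,1,0,0,0,0,0,0,1],
)

```text
time_s: 4.75
eef_pos: [0.4897, -0.1354, 0.2066]
eef_rot: [-0.019, 0.708, -0.023, -0.705]
wrist_force: [1.7, 0.2, 0.7]
opening: -0.002
```

Run:
```python
from plan import *
status()
im=ctrl.camera("side");cv2.imwrite("pics/side2.png",cv2.resize(im[100:300,180:500],None,fx=2,fy=2))
for n in("carriage_front","cover_edge","cover_hinge"):
  for r in ctrl.landmark_of("side",n)[:1]: w=W("side",r["point"]);print(n,np.round(toL(w),4),round(w[2],4),r["conf"])
```

```text
t 4.75 local [-0.163  -0.1581] z 0.2066 F [1.7 0.2 0.7] op -0.0018608877936061828
tool axes in photometer frame (cols)
 [[ 0.004  0.003 -1.   ]
 [-0.005 -1.    -0.003]
 [-1.     0.005 -0.004]]
turn deg 1 [-179.82    0.44   -0.37]
turn deg -1 [ 0.18 -0.24 -0.28]
carriage_front [-0.1114 -0.0647] 0.0538 0.75
cover_edge [ 0.0157 -0.0789] 0.1926 0.61
cover_hinge [ 0.0128 -0.1127] 0.0945 0.97
```

View pics/side2.png

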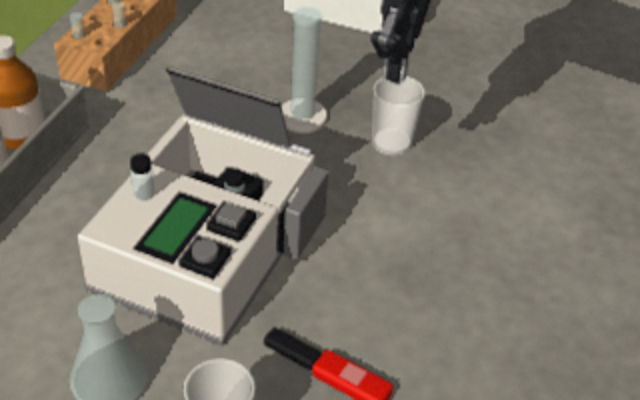

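The carriage is home with its plate at (305,215) against the body. The vial is seated and the cover is still up. Moving behind the cover.

carry_out(
  motion=[0,0,0,0,0,-0.045,1,0,0,0,0,0,-0.045,1,0,0,0,0,0,-0.045,1,0,0,0,0.015,0,-0.04,1,0,0,0,0.015,0,0,1,0,0,0,0,0,0,1],
)

```text
time_s: 5.55
eef_pos: [0.6597, -0.1269, 0.1507]
eef_rot: [0.021, -0.697, 0.013, 0.717]
wrist_force: [-0.6, -0.9, -0.8]
opening: 0.002
```

```bash
python3 -c "from plan import *;status()"
```

```text
t 5.55 local [ 0.0061 -0.1391] z 0.1507 F [-0.6 -0.9 -0.8] op 0.0019817119636872205
tool axes in photometer frame (cols)
 [[-0.029  0.014 -0.999]
 [ 0.01  -1.    -0.015]
 [-1.    -0.011  0.029]]
turn deg 1 [-179.14   -0.95    2.58]
turn deg -1 [0.84 1.65 0.61]
```

carry_out(
  motion=[0.8,1.6,0.6,-0.022,0,-0.006,1,0,0,0,0,-0.018,0,1,0,0,0,0,-0.014,0,1,0,0,0,0,0,0,1],
)

```text
time_s: 5.95
eef_pos: [0.6667, -0.0906, 0.176]
eef_rot: [-0.022, 0.707, -0.022, -0.706]
wrist_force: [0.2, -0.6, 0.7]
opening: 0.0
```

```bash
python3 -c "from plan import *;status()"
```

```text
t 5.95 local [ 0.0109 -0.1024] z 0.176 F [ 0.2 -0.6  0.7] op 0.00016382660225974026
tool axes in photometer frame (cols)
 [[ 0.001  0.    -1.   ]
 [ 0.    -1.    -0.   ]
 [-1.    -0.    -0.001]]
turn deg 1 [-1.7998e+02 -3.0000e-02 -1.2000e-01]
turn deg -1 [ 0.02 -0.08  0.02]
```

carry_out(
  motion=[0,0,0,0.002,-0.008,0,1,0,0,0,0.003,-0.008,0,1,0,0,0,0.004,-0.008,0,1,0,0,0,0.005,-0.008,0,1],
)

```text
time_s: 6.35
eef_pos: [0.6692, -0.0572, 0.1643]
eef_rot: [-0.021, 0.709, -0.023, -0.705]
wrist_force: [-0.2, -1.0, 0.9]
opening: 0.002
```

```bash
python3 -c "
from plan import *;status();im=ctrl.camera('side');cv2.imwrite('pics/side3.png',cv2.resize(im[60:260,180:500],None,fx=2,fy=2))"
```

```text
t 6.35 local [ 0.0113 -0.069 ] z 0.1643 F [-0.2 -1.   0.9] op 0.0024537940091060926
tool axes in photometer frame (cols)
 [[ 0.006 -0.    -1.   ]
 [-0.002 -1.     0.   ]
 [-1.     0.002 -0.006]]
turn deg 1 [180.    -0.19   0.52]
turn deg -1 [-0.   -0.33 -0.12]
```

View pics/side3.png

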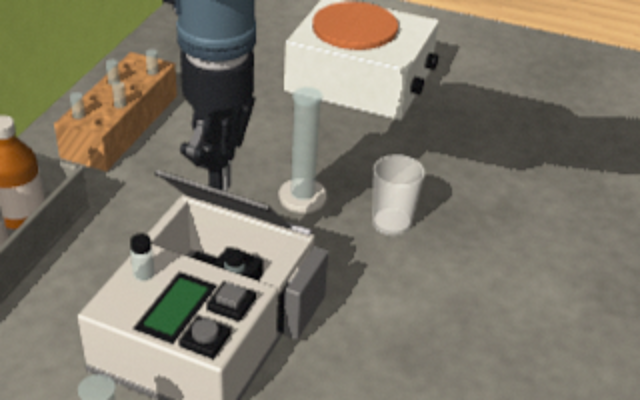

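The cover is tipping over, with its free edge at about (215,195) and the fingertips behind it. Continuing down the arc.

carry_out(
  motion=[0,0,0,0.007,-0.006,0,1,0,0,0,0.007,-0.005,0,1,0,0,0,0.008,-0.005,0,1,0,0,0,0.008,-0.003,0,1,0,0,0,0.008,-0.002,0,1,0,0,0,0.008,-0.002,0,1,0,0,0,0.008,-0.001,0,1],
)

```text
time_s: 7.1
eef_pos: [0.6706, -0.0291, 0.1038]
eef_rot: [-0.022, 0.708, -0.022, -0.705]
wrist_force: [0.8, 0.0, 0.8]
opening: 0.0
```

```bash
python3 -c "from plan import *;status()"
```

```text
t 7.1 local [ 0.0109 -0.0408] z 0.1038 F [0.8 0.  0.8] op 0.0002348988984037911
tool axes in photometer frame (cols)
 [[ 0.004  0.001 -1.   ]
 [-0.    -1.    -0.001]
 [-1.     0.    -0.004]]
turn deg 1 [-179.95    0.     -0.34]
turn deg -1 [ 0.05 -0.22 -0.  ]
```

carry_out(
  motion=[0,0,0,0.004,0,0,1,0,0,0,0.004,0,0,1,0,0,0,0.003,0,0,1],
)

```text
time_s: 7.4
eef_pos: [0.6705, -0.0289, 0.1008]
eef_rot: [-0.021, 0.707, -0.022, -0.706]
wrist_force: [-11.4, 1.2, 17.8]
opening: 0.0
```

```bash
python3 -c "from plan import *;status()"
```

```text
t 7.4 local [ 0.0108 -0.0407] z 0.1008 F [-11.4   1.2  17.8] op 0.0002676027838928715
tool axes in photometer frame (cols)
 [[ 0.002  0.002 -1.   ]
 [-0.001 -1.    -0.002]
 [-1.     0.001 -0.002]]
turn deg 1 [-1.7991e+02  5.0000e-02 -1.6000e-01]
turn deg -1 [ 0.09 -0.1  -0.03]
```

The stop is firm at z = 0.1008 with 18 N, which is the height of the shut cover's top. Rising and moving over to the round key.

carry_out(
  motion=[0,0,0,-0.04,0,0,1,0,0,0,-0.03,0,0.01,1,0,0,0,0,-0.035,0.02,1,0,0,0,0,-0.035,0.02,1,0,0,0,0,-0.035,0.018,1,0,0,0,0,-0.025,0,1,0,0,0,0,0,0,1],
)

```text
time_s: 8.1
eef_pos: [0.6088, 0.1062, 0.1733]
eef_rot: [-0.023, 0.708, -0.024, -0.705]
wrist_force: [-0.0, 0.3, -0.6]
opening: -0.005
```

Run:
```python
from plan import *
o,r=status()
print(px("side",o["eef_pos"]),px("side",[.611,.1053,.115]))
im=ctrl.camera("side")
for n in("key_round_top","key_square_top","cover_edge","carriage_front"):
  for r in ctrl.landmark_of("side",n)[:1]: w=W("side",r["point"]);print(n,np.round(toL(w),4),round(w[2],4),r["conf"])
cv2.imwrite("pics/side4.png",cv2.resize(im[100:300,180:500],None,fx=2,fy=2))
```

```text
t 8.1 local [-0.0591  0.0904] z 0.1733 F [-0.   0.3 -0.6] op -0.004722577346259988
tool axes in photometer frame (cols)
 [[ 0.004 -0.004 -1.   ]
 [-0.001 -1.     0.004]
 [-1.     0.001 -0.004]]
turn deg 1 [ 1.7977e+02 -7.0000e-02  3.4000e-01]
turn deg -1 [-0.23 -0.21 -0.05]
[281.67832469 203.90645995] [281.89913537 223.18044437]
key_round_top [-0.0594  0.0878] 0.1147 0.62
cover_edge [ 0.0141 -0.0135] 0.1007 0.96
carriage_front [-0.1101 -0.0607] 0.0522 0.56
```

View pics/side4.png

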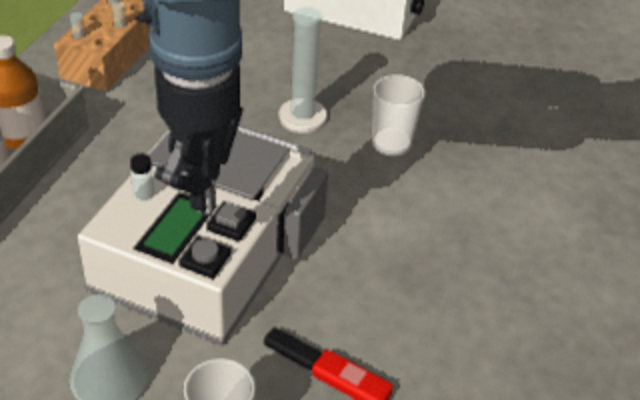

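The cover lies flat at (245,160) in the crop, and the round key at (205,250) is straight below the fingertips. Lowering.

carry_out(
  motion=[0,0,0,0.025,0.001,-0.001,1,0,0,0,0.02,0,0,1,0,0,0,0.007,0,0,1,0,0,0,0,0,0,1],
)

```text
time_s: 8.75
eef_pos: [0.6128, 0.0959, 0.1202]
eef_rot: [-0.026, 0.708, -0.028, -0.705]
wrist_force: [-0.4, -0.1, 0.1]
opening: 0.002
```

```bash
python3 -c "from plan import *;status()"
```

```text
t 8.75 local [-0.0545  0.0804] z 0.1202 F [-0.4 -0.1  0.1] op 0.0016442441250986118
tool axes in photometer frame (cols)
 [[ 0.005 -0.015 -1.   ]
 [-0.003 -1.     0.015]
 [-1.     0.003 -0.005]]
turn deg 1 [179.16  -0.23   0.48]
turn deg -1 [-0.84 -0.31 -0.15]
```

carry_out(
  motion=[-0.8,-0.3,0,0,-0.009,0.004,1,0,0,0,0,0,0,1],
)

```text
time_s: 8.95
eef_pos: [0.61, 0.1048, 0.1212]
eef_rot: [-0.022, 0.707, -0.023, -0.707]
wrist_force: [0.5, 1.2, -0.4]
opening: -0.003
```

```bash
python3 -c "from plan import *;status()"
```

```text
t 8.95 local [-0.0578  0.0891] z 0.1212 F [ 0.5  1.2 -0.4] op -0.002960212994917673
tool axes in photometer frame (cols)
 [[ 0.    -0.001 -1.   ]
 [-0.002 -1.     0.001]
 [-1.     0.002 -0.   ]]
turn deg 1 [ 1.7992e+02 -2.2000e-01  4.0000e-02]
turn deg -1 [-0.08 -0.03 -0.14]
```

carry_out(
  motion=[0,0,0,0.004,0,0,1,0,0,0,0.004,0,0,1,0,0,0,0.004,0,0,1],
)

```text
time_s: 9.25
eef_pos: [0.6117, 0.1053, 0.1114]
eef_rot: [-0.021, 0.709, -0.023, -0.705]
wrist_force: [-1.9, -0.1, 3.3]
opening: -0.0
```

```bash
python3 -c "from plan import *;status()"
```

```text
t 9.25 local [-0.0562  0.0896] z 0.1114 F [-1.9 -0.1  3.3] op -0.00038413736725534847
tool axes in photometer frame (cols)
 [[ 0.005 -0.    -1.   ]
 [-0.003 -1.     0.   ]
 [-1.     0.003 -0.005]]
turn deg 1 [179.99  -0.23   0.47]
turn deg -1 [-0.01 -0.3  -0.14]
```

carry_out(
  motion=[0,0,0,0.003,0,0,1,0,0,0,0.003,0,0,1,0,0,0,0.003,0,0,1],
)

```text
time_s: 9.55
eef_pos: [0.6119, 0.1053, 0.1099]
eef_rot: [-0.02, 0.708, -0.023, -0.705]
wrist_force: [-12.1, -1.5, 23.4]
opening: -0.003
```

```bash
python3 -c "from plan import *;status()"
```

```text
t 9.55 local [-0.056   0.0897] z 0.1099 F [-12.1  -1.5  23.4] op -0.003231556270961474
tool axes in photometer frame (cols)
 [[ 0.005  0.001 -1.   ]
 [-0.004 -1.    -0.001]
 [-1.     0.004 -0.005]]
turn deg 1 [-179.94    0.33   -0.45]
turn deg -1 [ 0.06 -0.29 -0.21]
```

The key bottomed at z = 0.110, 5 mm of travel, with 23 N. Lifting straight up and moving clear.

carry_out(
  motion=[0,0,0,-0.01,0,0,1,0,0,0,-0.04,0,0,1,0,0,0,-0.045,0,0,1,0,0,0,-0.04,0,0.02,1,0,0,0,-0.02,0,0.045,1,0,0,0,0,0,0.045,1,0,0,0,0,0,0.045,1,0,0,0,0,0.02,0.03,1,0,0,0,0,0,0,1],
)

```text
time_s: 10.45
eef_pos: [0.4204, 0.0973, 0.271]
eef_rot: [-0.02, 0.71, -0.023, -0.703]
wrist_force: [1.2, 0.2, -0.4]
opening: -0.002
```

Run:
```python
from plan import *
status()
a=ctrl.camera("side");b=ctrl.camera("top")
N=["carriage_front","cover_edge","key_round_top","key_square_top","spare_vial","cylinder","cup_right","cup_left","pen_meter","flask"]
lm("side",N);lm("top",N[:5])
cv2.imwrite("pics/end.png",np.hstack([cv2.resize(a[100:300,180:380],(400,400)),cv2.resize(b[90:290,190:390],(400,400))]))
```

```text
t 10.45 local [-0.2466  0.0698] z 0.271 F [ 1.2  0.2 -0.4] op -0.002279113679649313
tool axes in photometer frame (cols)
 [[ 0.011  0.001 -1.   ]
 [-0.003 -1.    -0.001]
 [-1.     0.003 -0.011]]
turn deg 1 [-179.92    0.29   -0.95]
turn deg -1 [ 0.08 -0.6  -0.19]
side carriage_front [ 0.546  -0.0436  0.0508] 0.64
side cover_edge [ 0.6754 -0.0009  0.0997] 0.76
side key_round_top [0.6129 0.1027 0.1129] 0.43
side key_square_top [0.6078 0.0412 0.1145] 0.66
side spare_vial [ 0.5459 -0.0445  0.0525] 0.68
side cylinder [ 0.6497 -0.2685  0.0025] 0.63
side cup_right [ 0.5163 -0.2712  0.0018] 0.63
side cup_left [0.5322 0.2446 0.004 ] 0.62
side pen_meter [4.575e-01 1.223e-01 2.000e-04] 0.82
top carriage_front [ 0.5421 -0.043   0.0525] 0.87
top key_round_top [0.6111 0.1051 0.1173] 0.59
top key_square_top [0.6094 0.0422 0.1174] 0.69
top spare_vial [0.7197 0.0415 0.1   ] 0.73
```

View pics/end.png

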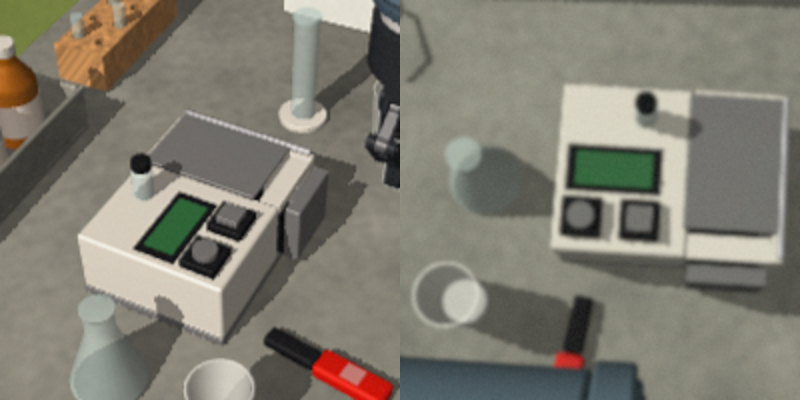

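The carriage is home at (725,273), the cover flat at (735,165), both keys up at (580,215) and (640,218), and everything else is in place. Handing in.

```bash
python3 -c "
from bench import ctrl
print(ctrl.hand_in())"
```

```text
the job is handed in; nothing more can be done
None
```

The job is done and handed in at about 11 s of the 51 s allowed; hand-in gives no verdict.

| Step | How it was done | Check |
|---|---|---|
| Carriage | Pushed with shut fingertips until it met the stop | About 20 N at the predicted home position; the last pictures put its front at x 0.542–0.546 m, against 0.543 m expected |
| Cover | Pushed over along its arc and down | Firm stop at z = 0.101 m with 18 N; it lies flat in the last pictures |
| Round key | Pressed to the bottom, then released | 5 mm of travel, 23 N at the bottom; its top is back at 0.113–0.117 m, against 0.115 m |

- **Square key:** it was not touched, and it still reads 0.115–0.117 m.
- **Sample vial:** I saw it in its seat after the carriage went home. It is now under the cover, so I could not check it again.
- **Other things:** the spare vial, cups, cylinder and pen meter measured where they were. The flask was not detected in the last measurement, but the picture shows it in place.
- **Disagreement:** in the last side picture the network put the spare vial on the carriage front. The top camera and the picture both show it unmoved on the deck, so I took that as a false detection.

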